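# Seat a steel bar in the welding fixture

## Robot

A 7-joint arm with a two-finger parallel gripper is mounted at the origin on the work surface. World frame = base frame: x ahead of the robot, y to its left, z up, the work surface at z = 0. Lengths are in m, angles in rad, forces in N, time in s.
With the tool pointing down it reaches from about 0.425 to 0.8 m from the base axis. Payload 8.3 kg.
Tool frame: the origin (TCP) lies at the very end of the fingers, on their centre line; the grasp point (between the pads) lies 19 mm behind it; z points along the fingers, x is the direction in which the jaws open and shut, and the axes are right-handed (so a half turn about z gives the same grasp; the last joint's range is limited). The gripper opens to 85 mm and grips with 20 to 120 N. Pads are 22 mm wide; open, the fingers measure 114 mm over their backs; the gripper's body (76 mm by 85 mm) begins 54 mm behind the grasp point. The pads swing forward as they close: fully open they stand 13 mm farther back than shut.
Start: joints at [-1.368, 0.383, 0.016, 1.37, -0.006, 1.388, -0.046], TCP at [0.164, 0.603, 0.231] pointing down, gripper open.
Joint ranges: [-2.95, 2.95], [-0.25, 2.06], [-1.52, 1.56], [0.18, 2.33], [-1.44, 4.58], [0.02, 2.06], [-3.01, 3.01]. Speed limits (rad/s): [2.39, 2.39, 3.01, 3.01, 3.14, 3.14, 3.14].

## Interface

Orientations are given as a unit quaternion [w, x, y, z].
In Python, from cell import env, optics gives the robot as it stands. The module is installed in compiled form; this text tells all that it offers.
- The arm moves only by the tool carry_out, never from a script. Its argument "moves" is a list of rows, each a list of 5 numbers: the gripper's target within -1 to 1 (shut at 1, half-way at 0, fully open at -1), then the shift along the tool's x, y, z in m, then the turn about the tool's z in rad. A call has 1 to 12 rows; each row shifts and turns the commanded pose from where the row before left it, along the tool's axes as they then stand; what a row does not reach is not made up. A row lasts 1/8 s, in which the tool goes at most 62.5 mm and 10.7 degrees, less where a joint would pass 70% of its speed; a pose out of reach is approached as far as the arm can. A call is refused whole if a number of a shift passes 0.0625 or a number of a turn 0.188, either way. A call with a gripper value outside its range is refused whole. The fingers move at their own pace and stop on an object; the grip force is fixed at half the most. Time passes only in rows, so rows that do not move let the fingers close. It gives the time, the measured TCP pose, the force and the opening at its end, in the units of the state.
- env.observe(): the state, without advancing time (a new reading comes with each control period).
- optics.camera(name): name is "scene" or "side" or "wrist"; returns a dict with "color" (480x640x3 uint8, red, green, blue), "fovy" (degrees; the focal length in pixels is half the picture's height over the tangent of half this angle, whatever the lens; pixels are square), "cx", "cy" (the principal point, pixels), "k1" (the pictures are not rectified: a ray, as slopes to the right and down, at radius r is drawn at 1 + k1 r^2 times it, then the intrinsics apply), "eye" and "orientation" of the camera in the world. Camera axes: x right, y down, z forward; pixel columns grow to the right and rows downward; lengths in m; the calibration is good to about 2 mm. A picture is of the moment at which its call begins. There is no depth.
- env.close_job(): hands the job in, once; it reports no verdict.
The state is a dict: "time": time; "qpos": joint angles; "joint_velocities": joint speeds; "joint_torque": joint torques, N m; "ee_pos": TCP position; "tcp_rot": TCP orientation; "contact_force": force on the tool from outside, world axes, zero at the start; "wrist_torque": the same for the moment, N m; "grip_width": finger opening in m.
Only numpy, scipy, OpenCV 4.12 (cv2) and the standard library are available. Lean on these libraries where they do the work, as an engineer would, in place of code of your own. Each camera call takes 0.05 s, during which the arm holds its last target. There are 200 camera calls.

## Task

With your fingertips, push the loose flat steel bar across the fixture plate until its long side lies flush against the long green fence and its end butts against the green end stop. Then push the red keeper arm round over the bar as far as it will go, and come away from everything. Only push: do not pick the bar up or tip it, and leave the other things on the plate and the bench where they are.

Things in the scene. Friction and masses are not known exactly. Their poses are not given: they have to be found in the camera images.
- fixture: Welding fixture, bolted to the bench, elsewhere and turned each time: dark steel plate 260 (its x) x 340 (its y) x 12 mm thick. Origin: centre of the plate's underside, on the bench; z up. The bar belongs in the corner of fence and end stop, length along the fixture's y, its centre then at x = +50, y = +45 mm. The keeper's pivot is at x = +50, y = +143 mm (the keeper turns above the stop).
- fence (a point): Middle of the top edge of the inner face of the green fence. The fence runs along the fixture's y (y -140 to +120 mm), 20 mm wide, 16 mm high above the plate; its inner face lies at the fixture's x = +70 mm and looks to -x, towards the bar.
- end_stop (a point): Top edge of the inner face of the green end stop, where the middle of the bar's end will touch. The stop is 20 mm thick, 16 mm high above the plate, from x = -20 to +70 mm; its inner face lies at the fixture's y = +100 mm and looks to -y, towards the bar.
- bar: Loose flat bar of bright steel with two dark dots on top, 40 (its x) x 110 (its y) x 20 mm high, about 0.6 kg, flat on the plate (underside 12 mm above the bench). Origin: centre of its underside. It starts with its length within about 20 degrees of the fence's direction, clear of fence and stop, and slides with ordinary friction (a push of 3 to 8 N).
- keeper (a joint): Angle (rad) of the red keeper arm about its upright pivot. 0: the arm points along the fixture's -x; it grows counter-clockwise seen from above; 1.571 is its end stop, the arm pointing along the fixture's -y over the bar's place. Starts between 0 and 0.35. Light friction (1 to 3 N at the handle); it stays where it is left.
- keeper_handle (a point): Top centre of the upright black pin on the keeper arm, 92 mm from the pivot axis: 14 mm across, top 80 mm above the bench. The red arm below it is 18 mm wide, 105 mm long from the pivot, underside 40 and top 54 mm above the bench, so it passes 8 mm above the bar. Push pin or arm from the trailing side.
- offcut: Bystander on the plate: upright brass round, 28 mm across, 35 mm high; origin at the centre of its underside.
- nut: Bystander on the plate beyond the fence: steel hexagon nut, 34 mm across, 14 mm high; origin at the centre of its underside.
- hammer: Bystander on the bench to the right: hammer lying flat, 260 mm long along its x; origin at its underside.
- wrench: Bystander on the bench to the left: wrench lying flat, 180 mm long along its x; origin at its underside.
- tin: Bystander on the bench to the right: closed tin with a yellow band and pale lid, 72 mm across, 100 mm high; origin at the centre of its underside.
- mug: Bystander on the bench to the left: blue mug, 80 mm across, 90 mm high; origin at the centre of its underside.
There are look-alikes about, which are no part of the job. Of the things that look like the bar, the largest one is meant.

How it is judged:
By the outcome, as a careful person would: the job done as asked, in the order asked, and still so for the second after the job is handed in, with the robot touching nothing.
It also fails if it takes over 58 s, if anything falls off the work surface, if the arm or the gripper's body presses on something with over 40 N, if the wrist force passes 120 N, or if a joint passes its speed limit or range.

## Working session

There is one attempt and no reset: what is moved stays moved. The work goes in short steps, Python scripts to look and compute and a tool call to move; the robot and the scene stay as the last step left them, time stands still between calls to the robot, and variables do not carry over. Pictures are saved under pics/ and viewed, about 8 in all and at most 12, crops included, and the job is handed in when it is done.

Besides the shell and the picture viewer there is one more tool, called after ">>>" by a JSON object that holds its "op" and its "data", one argument or row to a line. carry_out: Moves the arm, as the interface text tells. Its arguments: {"type":"object","properties":{"moves":{"type":"array"}},"required":["moves"]}

```bash
mkdir -p pics; cat > h.py <<'E'
import numpy as np,cv2
from scipy.spatial.transform import Rotation as R
from cell import env,optics
def rot(q): return R.from_quat([q[1],q[2],q[3],q[0]]).as_matrix()
def snap(name,f):
    c=optics.camera(name); cv2.imwrite('pics/'+f+'.png',c['color'][:,:,::-1])
    import pickle; pickle.dump(c,open('pics/'+f+'.pkl','wb')); return c
def load(f):
    import pickle; return pickle.load(open('pics/'+f+'.pkl','rb'))
def K(c):
    f=240/np.tan(np.radians(c['fovy'])/2); return np.array([[f,0,c['cx']],[0,f,c['cy']],[0,0,1.]])
def world(c,px,z):
    p=cv2.undistortPointsIter(np.array(px,float).reshape(-1,1,2),K(c),np.array([c['k1'],0,0,0.]),None,None,(3,100,1e-10)).reshape(-1,2)
    d=np.c_[p,np.ones(len(p))]@rot(c['orientation']).T; e=np.array(c['eye'])
    return e+d*((z-e[2])/d[:,2])[:,None]
def pix(c,P):
    M=rot(c['orientation']).T; return cv2.projectPoints(np.array(P,float).reshape(-1,1,3),cv2.Rodrigues(M)[0],-M@np.array(c['eye']),K(c),np.array([c['k1'],0,0,0.]))[0].reshape(-1,2)
E
python3 - <<'E'
from h import *
for n in ('scene','side','wrist'):
    c=snap(n,n+'0'); print(n,c['eye'],c['orientation'],c['fovy'],c['k1'])
s=env.observe();print(s)
E
```

```text
scene [1.09168026 0.5162327  1.2129489 ] [-0.1173095   0.39938945  0.87110166 -0.26059247] 56.351239519178776 -0.038935208899342946
side [ 0.05739    -0.93680292  0.70590407] [-0.48439991  0.84143157 -0.21333057  0.10881043] 47.95855930513167 -0.10913209245378845
wrist [0.1000093  0.61975012 0.37241751] [0.10707903 0.78735632 0.60177084 0.08047333] 70.41796416125732 -0.026403816761105783
{'time': 0.15, 'qpos': array([-1.36792289,  0.38402851,  0.01636157,  1.37087143, -0.00630622,
        1.38820776, -0.04650701]), 'joint_velocities': array([ 4.46379225e-05, -3.37777375e-03,  1.15732483e-03, -2.29320209e-03,
        1.26547760e-04,  1.73054777e-04,  3.90172601e-04]), 'joint_torque': array([ 2.99191292e-03, -6.28162622e+01,  8.46037678e-01, -3.72165012e+01,
        1.65071402e-02,  1.10378017e-02,  1.43263475e-05]), 'ee_pos': array([0.16401071, 0.60270702, 0.23053748]), 'tcp_rot': array([ 4.44607619e-04,  7.94540279e-01,  6.07211007e-01, -5.83216148e-04]), 'contact_force': array([-0.94408412, -0.67382749, -0.0302252 ]), 'wrist_torque': array([ 0.0005816 ,  0.00826497, -0.03615123]), 'grip_width': 0.0851952483628743}
```

View pics/scene0.png

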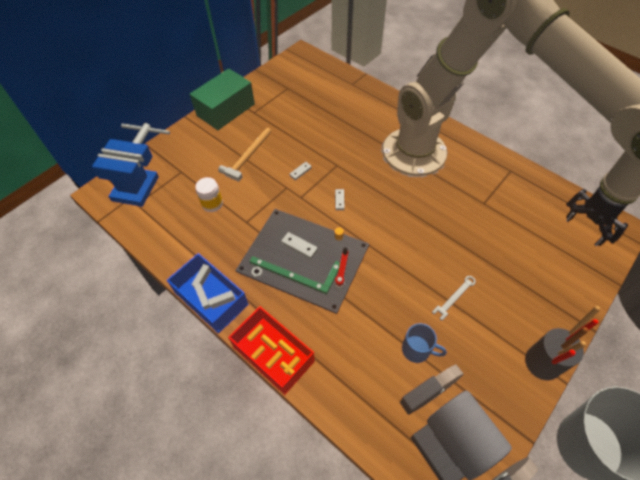

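The bar candidates are the ones at (299,244) on the plate, (301,170) and (340,199) on the bench. The one on the plate is the largest and fits the description. The fence runs (252,262)-(328,289), the stop is near (333,277), the red keeper runs from (340,281) to (346,252), and the brass offcut is at (339,232). I'll check with a close crop.

```bash
python3 - <<'E'
import cv2
a=cv2.imread('pics/scene0.png')[200:315,225:380]
cv2.imwrite('pics/crop0.png',cv2.resize(a,None,fx=5,fy=5,interpolation=cv2.INTER_CUBIC))
E
```

```text
(no output)
```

View pics/crop0.png

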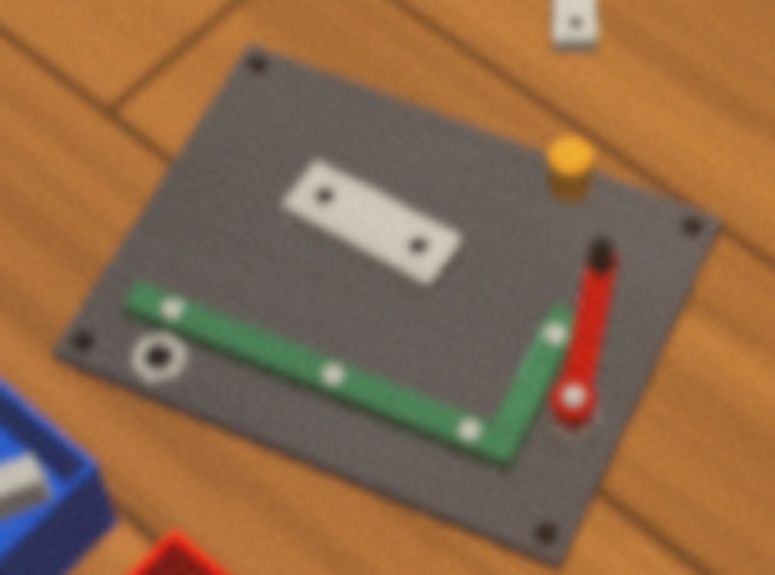

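View pics/side0.png

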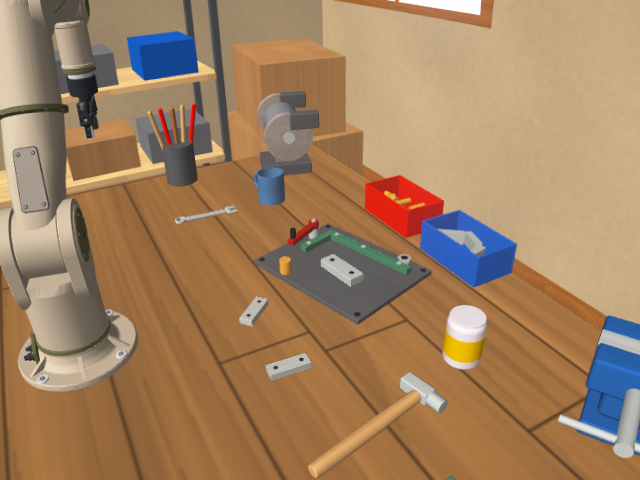

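The crop confirms it: a bright bar with two dots, corners near (318,160), (462,238), (432,285) and (283,208) in crop pixels. The plate corners are (250,45), (720,220), (565,560) and (62,355).

```bash
cat >> h.py <<'E'
def fit(Q,W):  # 2D rigid fit local Q -> world W
    q=Q-Q.mean(0);w=W-W.mean(0)
    a=np.arctan2((q[:,0]*w[:,1]-q[:,1]*w[:,0]).sum(),(q*w).sum())
    r=np.array([[np.cos(a),-np.sin(a)],[np.sin(a),np.cos(a)]]); t=W.mean(0)-r@Q.mean(0)
    return a,t,np.round(1000*(W-(Q@r.T+t)),1).tolist()
def loc(F,w): # world->fixture
    a,t=F; r=np.array([[np.cos(a),-np.sin(a)],[np.sin(a),np.cos(a)]]); return (np.atleast_2d(w)[:,:2]-t)@r
def wor(F,l):
    a,t=F; r=np.array([[np.cos(a),-np.sin(a)],[np.sin(a),np.cos(a)]]); return np.atleast_2d(l)@r.T+t
E
python3 - <<'E'
from h import *
c=load('scene0')
g=lambda L:[[225+x/5-.4,200+y/5-.4] for x,y in L]
W=world(c,g([(565,560),(720,220),(250,45),(62,355)]),.012)[:,:2]
a,t,e=fit(np.array([[.13,.17],[-.13,.17],[-.13,-.17],[.13,-.17]]),W);F=(a,t)
print('fix',a,t,e)
B=world(c,g([(318,160),(462,238),(432,285),(283,208)]),.032)[:,:2]
# bar local: y toward stop
b,tb,e=fit(np.array([[-.02,-.055],[-.02,.055],[.02,.055],[.02,-.055]]),B)
print('bar',b-a,loc(F,tb),tb,e)
off=world(c,g([(571,155)]),.035);print('off',loc(F,off))
h=world(c,g([(601,242)]),.080);print('handle',loc(F,h))
p=world(c,g([(573,396)]),.056);print('pivot',loc(F,p))
print('fence ends',loc(F,world(c,g([(130,285),(510,465)]),.028)))
print(wor(F,[[.05,.045],[.05,.143],[-.2,0]]), 'reach of bar',np.hypot(*tb))
s=env.observe(); M=rot(s['tcp_rot']); print(M.round(3), 'in fixture: toolx ang',np.arctan2(M[1,0],M[0,0]))
w=load('wrist0')
print(rot(w['orientation']).round(2))
E
```

```text
fix 0.29585488835026247 [0.60366903 0.00078983] [[-2.2, -3.0], [5.1, -1.5], [1.2, 1.4], [-4.1, 3.1]]
bar -0.12870440950437845 [[-0.02491802 -0.0269115 ]] [ 0.58767988 -0.03221749] [[-0.9, -0.4], [1.5, -1.3], [-0.7, 0.5], [0.1, 1.1]]
off [[-0.11885564  0.06700916]]
handle [[-0.04070538  0.11831293]]
pivot [[0.04877972 0.13864473]]
fence ends [[ 0.07405968 -0.14516328]
 [ 0.09152305  0.11747498]]
[[ 0.6383766   0.05841261]
 [ 0.60980394  0.15215483]
 [ 0.41235838 -0.05752171]] reach of bar 0.5885623201736155
[[ 0.263  0.965 -0.   ]
 [ 0.965 -0.263 -0.001]
 [-0.001 -0.    -1.   ]] in fixture: toolx ang 1.3050917474855772
[[ 0.26  0.93  0.26]
 [ 0.96 -0.25 -0.07]
 [-0.    0.27 -0.96]]
```

>>> {"op": "carry_out", "data": {
  "moves": [
    [-0.2,-0.03,0.037,0,0],
    [-0.2,-0.03,0.037,0,0],
    [-0.2,-0.03,0.037,0,0],
    [-0.2,-0.03,0.037,0,0],
    [-0.2,-0.03,0.037,0,0],
    [-0.2,-0.03,0.037,0,0],
    [-0.2,-0.03,0.037,0,0],
    [-0.2,-0.03,0.037,0,0],
    [-0.2,-0.03,0.037,0,0],
    [-0.2,-0.03,0.037,0,0],
    [-0.2,-0.03,0.037,0,0],
    [-0.2,-0.03,0.037,0,0]
  ]
}}

```text
time: 1.65
ee_pos: [0.4986, 0.1378, 0.2312]
tcp_rot: [-0.0, 0.794, 0.607, -0.0]
contact_force: [1.6, 0.7, 0.1]
grip_width: 0.0508
```

>>> {"op": "carry_out", "data": {
  "moves": [
    [-0.2,-0.035,0.045,0,0],
    [-0.2,-0.035,0.045,0,0],
    [-0.2,-0.03,0.035,0,0],
    [-0.2,0,0,0,-0.14],
    [-0.2,0,0,0,-0.14],
    [-0.2,0,0,0,-0.14],
    [-0.2,0,0,0,-0.142],
    [-0.2,0,0,0,0],
    [-0.2,0,0,0,0]
  ]
}}

```text
time: 2.78
ee_pos: [0.5922, 0.0097, 0.2311]
tcp_rot: [-0.0, 0.596, 0.803, -0.0]
contact_force: [-0.2, -0.7, 0.6]
grip_width: 0.0513
```

```bash
python3 - <<'E'
from h import *
c=snap('wrist','wrist1')
a=cv2.resize(c['color'][:,:,::-1],(800,600),interpolation=cv2.INTER_CUBIC); cv2.imwrite('pics/w1b.png',a)
E
```

```text
(no output)
```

View pics/w1b.png

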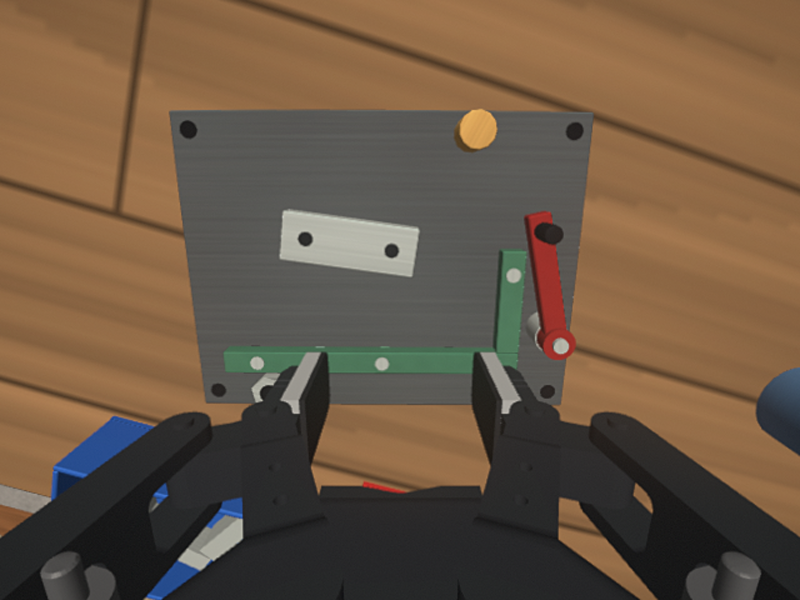

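The wrist view shows the plate with corners (170,112), (593,113), (561,404) and (206,403). The bar runs (286,210)-(413,276). The fence inner edge is at row 348 or so, and the keeper pin is at (549,233) or so.

```bash
python3 - <<'E'
from h import *
c=load('wrist1')
g=lambda L:[[x*.8-.1,y*.8-.1] for x,y in L]
W=world(c,g([(561,404),(593,113),(170,112),(206,403)]),.012)[:,:2]
a,t,e=fit(np.array([[.13,.17],[-.13,.17],[-.13,-.17],[.13,-.17]]),W);F=(a,t)
print('fix',a,t,e)
B=world(c,g([(286,212),(419,230),(413,276),(280,258)]),.032)[:,:2]
b,tb,e=fit(np.array([[-.02,-.055],[-.02,.055],[.02,.055],[.02,-.055]]),B)
print('bar',b-a,loc(F,tb),tb,e)
print('off',loc(F,world(c,g([(479,127)]),.035)))
print('handle',loc(F,world(c,g([(554,234)]),.080)))
print('arm tip mid',loc(F,world(c,g([(539,214)]),.054)))
print('pivot',loc(F,world(c,g([(561,346)]),.056)))
print('fence corner/stop inner end',loc(F,world(c,g([(225,350),(495,352),(500,251)]),.028)))
s=env.observe();M=rot(s['tcp_rot']); print('tcp fix',loc(F,s['ee_pos'][:2]),'tool x - fix y',np.arctan2(M[1,0],M[0,0])-a-np.pi/2)
E
```

```text
fix 0.28972163659667927 [ 0.60432854 -0.00392061] [[-1.3, -1.6], [2.0, -1.2], [0.9, 2.3], [-1.6, 0.6]]
bar -0.13553987933170683 [[-0.02575113 -0.02516721]] [ 0.58684053 -0.03539566] [[1.1, 2.5], [1.2, -1.3], [-1.1, -0.9], [-1.1, -0.2]]
off [[-0.11437675  0.07396976]]
handle [[-0.04028574  0.12141787]]
arm tip mid [[-0.05196808  0.11821701]]
pivot [[0.05178928 0.14458574]]
fence corner/stop inner end [[ 0.06768313 -0.13764353]
 [ 0.06861187  0.0985732 ]
 [-0.0201497   0.09713482]]
tcp fix [[-0.00766329  0.01658133]] tool x - fix y 0.003920115521076406
```

>>> {"op": "carry_out", "data": {
  "moves": [
    [-0.2,-0.021,-0.039,0,0],
    [-0.2,-0.021,-0.038,0,0],
    [-0.2,0,0,0.04,0],
    [-0.2,0,0,0.04,0],
    [-0.2,0,0,0.04,0],
    [-0.2,0,0,0.04,0],
    [-0.2,0,0,0.03,0],
    [-0.2,0,0,0.02,0],
    [-0.2,0,0,0,0],
    [-0.2,0,0,0,0]
  ]
}}

```text
time: 4.08
ee_pos: [0.5316, -0.053, 0.0222]
tcp_rot: [0.0, 0.595, 0.804, 0.0]
contact_force: [0.4, 0.4, -0.1]
grip_width: 0.0514
```

>>> {"op": "carry_out", "data": {
  "moves": [
    [-0.2,0,0.01,0.004,0],
    [-0.2,0,0.008,0,0],
    [-0.2,0,0.008,0,0],
    [-0.2,0,0.008,0,0],
    [-0.2,0,0.008,0,0],
    [-0.2,0,0.008,0,0],
    [-0.2,0,0.008,0,0],
    [-0.2,0,0.008,0,0],
    [-0.2,0,0.008,0,0],
    [-0.2,0,0.008,0,0],
    [-0.2,0,0.004,0,0]
  ]
}}

```text
time: 5.45
ee_pos: [0.6131, -0.0277, 0.0171]
tcp_rot: [-0.0, 0.595, 0.804, -0.0]
contact_force: [-5.3, -1.4, 4.0]
grip_width: 0.0513
```

>>> {"op": "carry_out", "data": {
  "moves": [
    [-0.2,0,0.005,0,0],
    [-0.2,0,0.005,0,0],
    [-0.2,0,0.003,0,0],
    [-0.2,0,0.001,0,0],
    [-0.2,0,0,0,0]
  ]
}}

```text
time: 6.08
ee_pos: [0.6264, -0.0237, 0.0171]
tcp_rot: [-0.0, 0.595, 0.804, -0.0]
contact_force: [-4.7, -1.3, 1.5]
grip_width: 0.051
```

>>> {"op": "carry_out", "data": {
  "moves": [
    [-0.2,0,0.002,0,0],
    [-0.2,0,0.001,0,0],
    [-0.2,0,0,0,0]
  ]
}}

```text
time: 6.45
ee_pos: [0.6289, -0.0229, 0.0171]
tcp_rot: [-0.0, 0.595, 0.804, -0.0]
contact_force: [-6.6, -1.1, 2.7]
grip_width: 0.0514
```

>>> {"op": "carry_out", "data": {
  "moves": [
    [-0.2,0,0.002,0,0],
    [-0.2,0,0,0,0]
  ]
}}

```text
time: 6.7
ee_pos: [0.6291, -0.0228, 0.017]
tcp_rot: [-0.002, 0.595, 0.803, -0.001]
contact_force: [-13.5, -0.7, 8.7]
grip_width: 0.0512
```

>>> {"op": "carry_out", "data": {
  "moves": [
    [-0.2,0,0.002,0,0],
    [-0.2,0,0,0,0],
    [-0.2,0,-0.02,0,0],
    [-0.2,0,-0.02,0,0],
    [1,0,0,-0.035,0],
    [1,0,0,-0.035,0],
    [1,-0.05,0.03,0,0],
    [1,-0.045,0.04,0,0],
    [1,0,0,0,0],
    [1,0,0,0,0],
    [1,0,0,0,0]
  ]
}}

```text
time: 8.07
ee_pos: [0.6896, -0.1023, 0.0878]
tcp_rot: [0.0, 0.594, 0.804, 0.001]
contact_force: [-0.0, 0.3, 0.3]
grip_width: 0.0004
```

```bash
python3 - <<'E'
from h import *
c=snap('wrist','wrist2'); s=env.observe(); print(s['ee_pos'],s['grip_width'])
F=(.28972,np.array([.60433,-.00392])); print(loc(F,s['ee_pos'][:2]))
for nm,L,z in (('bar',[[.03,-.08],[.07,-.08],[.07,.03],[.03,.03]],.032),('fence',[[.07,-.14],[.07,.1],[-.02,.1]],.028)):
    print(nm,(pix(c,np.c_[wor(F,L),np.full(len(L),z)])*1.25).round(0).tolist())
cv2.imwrite('pics/w2b.png',cv2.resize(c['color'][:,:,::-1],(800,600),interpolation=cv2.INTER_CUBIC))
E
```

```text
[ 0.68958118 -0.1023201   0.08803212] 0.00022126094562340484
[[ 0.05358692 -0.11865406]]
bar [[483.0, 276.0], [479.0, 354.0], [694.0, 355.0], [710.0, 278.0]]
fence [[360.0, 350.0], [818.0, 352.0], [867.0, 174.0]]
```

View pics/w2b.png

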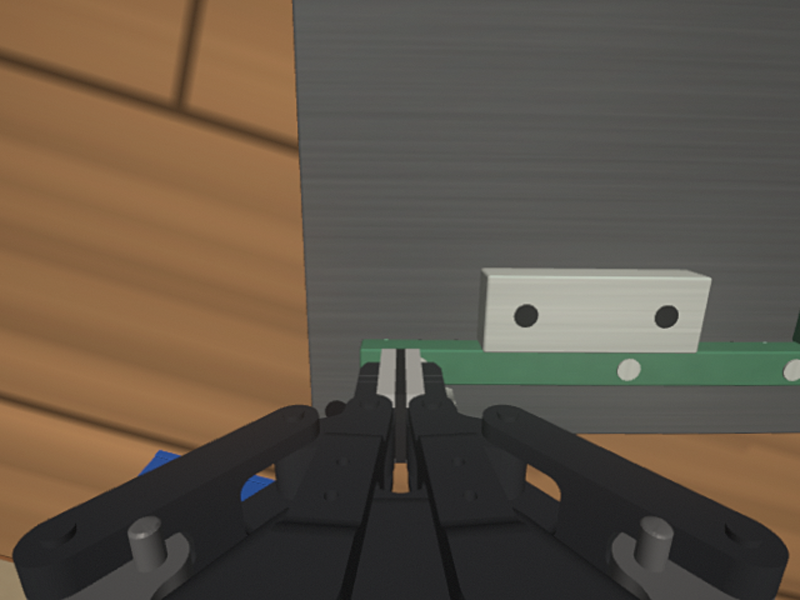

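The bar lies flush along the fence at y -80 to +30 mm (left end at column 483 and lower edge at row 351, as predicted). Next is the end push.

>>> {"op": "carry_out", "data": {
  "moves": [
    [1,0,-0.008,0,0],
    [1,0,0,0.03,0],
    [1,0,0,0.03,0],
    [1,0,0,0.01,0],
    [1,0,0,0,0]
  ]
}}

```text
time: 8.75
ee_pos: [0.6816, -0.106, 0.0173]
tcp_rot: [-0.0, 0.595, 0.804, -0.0]
contact_force: [-0.5, -0.8, 0.4]
grip_width: 0.0001
```

>>> {"op": "carry_out", "data": {
  "moves": [
    [1,0.008,0,0,0],
    [1,0.008,0,0,0],
    [1,0.008,0,0,0],
    [1,0.008,0,0,0],
    [1,0.008,0,0,0],
    [1,0.008,0,0,0],
    [1,0.008,0,0,0],
    [1,0.008,0,0,0],
    [1,0.008,0,0,0],
    [1,0.004,0,0,0],
    [1,0,0,0,0]
  ]
}}

```text
time: 10.12
ee_pos: [0.6598, -0.0325, 0.0172]
tcp_rot: [-0.0, 0.595, 0.804, 0.0]
contact_force: [2.1, -0.9, 0.8]
grip_width: -0.0
```

>>> {"op": "carry_out", "data": {
  "moves": [
    [1,0.005,0,0,0],
    [1,0.005,0,0,0],
    [1,0.003,0,0,0],
    [1,0.002,0,0,0],
    [1,0,0,0,0]
  ]
}}

```text
time: 10.75
ee_pos: [0.6553, -0.0185, 0.0171]
tcp_rot: [-0.0, 0.595, 0.804, 0.0]
contact_force: [0.7, -3.1, 1.5]
grip_width: -0.0
```

>>> {"op": "carry_out", "data": {
  "moves": [
    [1,0.002,0,0,0],
    [1,0.001,0,0,0],
    [1,0,0,0,0]
  ]
}}

```text
time: 11.12
ee_pos: [0.6545, -0.016, 0.0172]
tcp_rot: [-0.0, 0.595, 0.804, -0.0]
contact_force: [0.3, -2.7, 2.6]
grip_width: -0.0002
```

>>> {"op": "carry_out", "data": {
  "moves": [
    [1,0.002,0,0,0],
    [1,0.001,0,0,0],
    [1,0,0,0,0]
  ]
}}

```text
time: 11.5
ee_pos: [0.6537, -0.0134, 0.0172]
tcp_rot: [0.0, 0.595, 0.804, -0.0]
contact_force: [0.6, -3.6, 0.9]
grip_width: -0.0002
```

>>> {"op": "carry_out", "data": {
  "moves": [
    [1,0.002,0,0,0],
    [1,0,0,0,0]
  ]
}}

```text
time: 11.75
ee_pos: [0.6535, -0.0133, 0.0173]
tcp_rot: [0.001, 0.596, 0.803, -0.001]
contact_force: [3.8, -7.6, -0.5]
grip_width: -0.0002
```

>>> {"op": "carry_out", "data": {
  "moves": [
    [1,0.002,0,0,0],
    [1,0,0,0,0],
    [1,-0.02,0,0,0],
    [1,0,0,-0.035,0],
    [1,0,0,-0.035,0],
    [-0.2,0.038,-0.038,0,0],
    [-0.2,0.037,-0.038,0,0],
    [-0.2,0,0,0,0],
    [-0.2,0,0,0.035,0],
    [-0.2,0,0,0.034,0],
    [-0.2,0,0,0,0]
  ]
}}

```text
time: 13.12
ee_pos: [0.5619, 0.0209, 0.016]
tcp_rot: [-0.002, 0.595, 0.804, -0.002]
contact_force: [0.6, 0.1, 0.2]
grip_width: 0.0516
```

>>> {"op": "carry_out", "data": {
  "moves": [
    [-0.2,0,0.01,0,0],
    [-0.2,0,0.01,0,0],
    [-0.2,0,0.01,0,0],
    [-0.2,0,0.008,0,0],
    [-0.2,0,0.005,0,0],
    [-0.2,0,0.003,0,0],
    [-0.2,0,0,0,0]
  ]
}}

```text
time: 14.0
ee_pos: [0.6078, 0.0343, 0.0182]
tcp_rot: [-0.0, 0.595, 0.804, -0.0]
contact_force: [-0.0, 0.2, 0.2]
grip_width: 0.0512
```

>>> {"op": "carry_out", "data": {
  "moves": [
    [-0.2,0,0.003,0,0],
    [-0.2,0,0.003,0,0],
    [-0.2,0,0,0,0]
  ]
}}

```text
time: 14.38
ee_pos: [0.6119, 0.0353, 0.018]
tcp_rot: [-0.001, 0.595, 0.803, -0.001]
contact_force: [-7.1, -1.6, 5.7]
grip_width: 0.0511
```

>>> {"op": "carry_out", "data": {
  "moves": [
    [-0.2,0,0.002,0,0],
    [-0.2,0,0,0,0]
  ]
}}

```text
time: 14.62
ee_pos: [0.6121, 0.0351, 0.0177]
tcp_rot: [-0.003, 0.596, 0.803, -0.003]
contact_force: [-15.0, -3.0, 9.9]
grip_width: 0.0512
```

>>> {"op": "carry_out", "data": {
  "moves": [
    [-0.2,0,-0.015,0,0],
    [-0.2,0,-0.025,0,0],
    [1,0,0,-0.06,0],
    [1,0,0,-0.06,0],
    [1,0,-0.03,-0.04,0],
    [1,0,0,0,0],
    [1,0,0,0,0]
  ]
}}

```text
time: 15.5
ee_pos: [0.5484, 0.0166, 0.178]
tcp_rot: [-0.0, 0.595, 0.804, 0.0]
contact_force: [0.4, 0.7, -0.5]
grip_width: -0.0
```

```bash
python3 - <<'E'
from h import *
c=snap('wrist','wrist3'); s=env.observe(); print(s['ee_pos'],s['qpos'].round(3),s['grip_width'])
F=(.28972,np.array([.60433,-.00392])); print(loc(F,s['ee_pos'][:2]))
for nm,L,z in (('bar',[[.03,-.01],[.07,-.01],[.07,.1],[.03,.1]],.032),('fence',[[.07,-.14],[.07,.1],[-.02,.1]],.028),('pin th .24',[[-.039,.121]],.08)):
    print(nm,(pix(c,np.c_[wor(F,L),np.full(len(L),z)])*1.25).round(0).tolist())
cv2.imwrite('pics/w3b.png',cv2.resize(c['color'][:,:,::-1],(800,600),interpolation=cv2.INTER_CUBIC))
E
```

```text
[0.54815654 0.01672158 0.17724382] [-0.481  0.266  0.473  1.681 -0.128  1.226  1.888] -0.0002590177872997546
[[-0.0479354   0.03582917]]
bar [[339.0, 382.0], [341.0, 430.0], [484.0, 430.0], [487.0, 383.0]]
fence [[176.0, 425.0], [483.0, 428.0], [490.0, 318.0]]
pin th .24 [[545.0, 315.0]]
```

View pics/w3b.png

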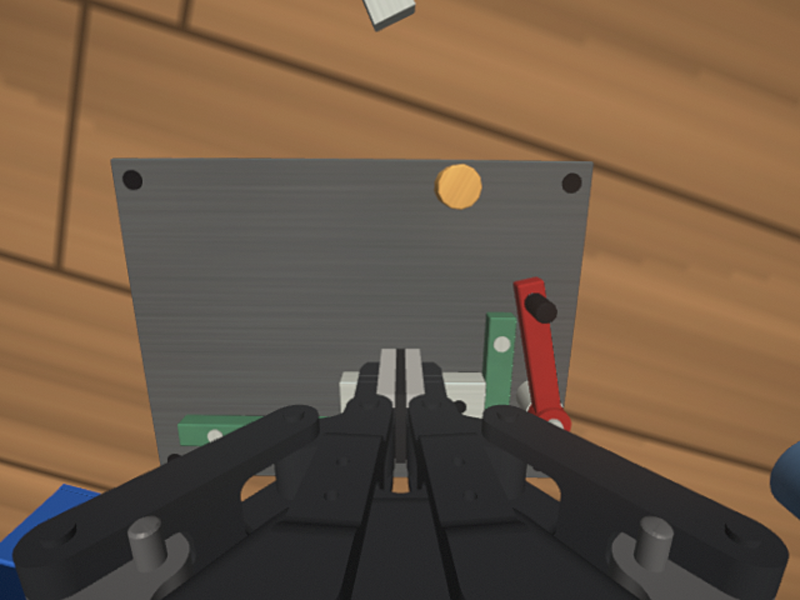

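The bar's end touches the stop near column 485 (predicted 487), and the visible part lies where it should. The keeper pin is at (543,310), consistent with 0.24 rad. Next I move round behind the pin.

>>> {"op": "carry_out", "data": {
  "moves": [
    [1,0.042,0,0,0],
    [1,0.042,0,0,0],
    [1,0.04,0,0,0],
    [1,0,0,0,0.166],
    [1,0,0,0,0.166],
    [1,0,0,0,0.166],
    [1,0,0,0,0.166],
    [1,0,0,0,0.166],
    [1,0,0,0,0.166],
    [1,0,0,0,0.166],
    [1,0,0,0,0.166],
    [1,0,0,0,0]
  ]
}}

```text
time: 17.05
ee_pos: [0.5119, 0.135, 0.1768]
tcp_rot: [0.001, 0.964, 0.267, -0.001]
contact_force: [-0.3, 0.5, 0.5]
grip_width: -0.0
```

```bash
cat > st.py <<'E'
from h import *
s=env.observe(); F=(.28972,np.array([.60433,-.00392])); M=rot(s['tcp_rot'])
p=loc(F,s['ee_pos'][:2])[0]
ty=np.arctan2(M[1,1],M[0,1])-F[0]+np.pi/2   # = theta of tool (forward tangent)
v=p-np.array([.05,.143]); d=M[:2,:2].T@ (wor((F[0],np.zeros(2)),v)[0])
print('fix',p.round(4),'z',s['ee_pos'][2].round(4),'theta tool',ty.round(3),'rel pivot in tool',d.round(4),'F',s['contact_force'].round(1),s['qpos'].round(2))
E
python3 st.py
```

```text
fix [-0.0489  0.1596] z 0.1768 theta tool 0.251 rel pivot in tool [-0.0917 -0.0406] F [-0.3  0.5  0.5] [-0.8   0.23  0.56  1.73 -0.13  1.22  0.34]
```

>>> {"op": "carry_out", "data": {
  "moves": [
    [1,0,0,0.04,0],
    [1,0,0,0.04,0],
    [1,0,0,0.034,0],
    [1,0,0,0,0],
    [1,0,0.01,0,0],
    [1,0,0.008,0,0],
    [1,0,0.004,0,0],
    [1,-0.0013,0.0093,0,-0.1],
    [1,-0.0013,0.0093,0,-0.1],
    [1,-0.0013,0.0093,0,-0.1],
    [1,0,0,0,0]
  ]
}}

```text
time: 18.42
ee_pos: [0.5377, 0.0906, 0.0649]
tcp_rot: [0.0, 0.914, 0.407, 0.0]
contact_force: [-0.1, 0.5, 0.3]
grip_width: -0.0
```

```bash
python3 st.py
```

```text
fix [-0.0368  0.1096] z 0.0649 theta tool 0.548 rel pivot in tool [-0.0915 -0.0167] F [-0.1  0.5  0.3] [-0.62  0.38  0.49  1.82 -0.21  0.99  0.79]
```

>>> {"op": "carry_out", "data": {
  "moves": [
    [1,-0.001,0.0093,0.002,-0.1],
    [1,-0.001,0.0093,0,-0.1],
    [1,-0.001,0.0093,0,-0.1],
    [1,-0.001,0.0093,0,-0.1]
  ]
}}

```text
time: 18.92
ee_pos: [0.5654, 0.0676, 0.0623]
tcp_rot: [-0.0, 0.814, 0.581, -0.0]
contact_force: [-1.6, -0.1, 1.5]
grip_width: -0.0001
```

```bash
python3 st.py; python3 - <<'E'
from h import *
c=snap('scene','scene4'); a=c['color'][200:315,225:380,::-1]
cv2.imwrite('pics/s4.png',cv2.resize(a,None,fx=5,fy=5,interpolation=cv2.INTER_CUBIC))
E
```

```text
fix [-0.0169  0.0797] z 0.0623 theta tool 0.95 rel pivot in tool [-0.0904 -0.0176] F [-1.6 -0.1  1.5] [-0.5   0.43  0.41  1.75 -0.2   1.01  1.22]
```

View pics/s4.png

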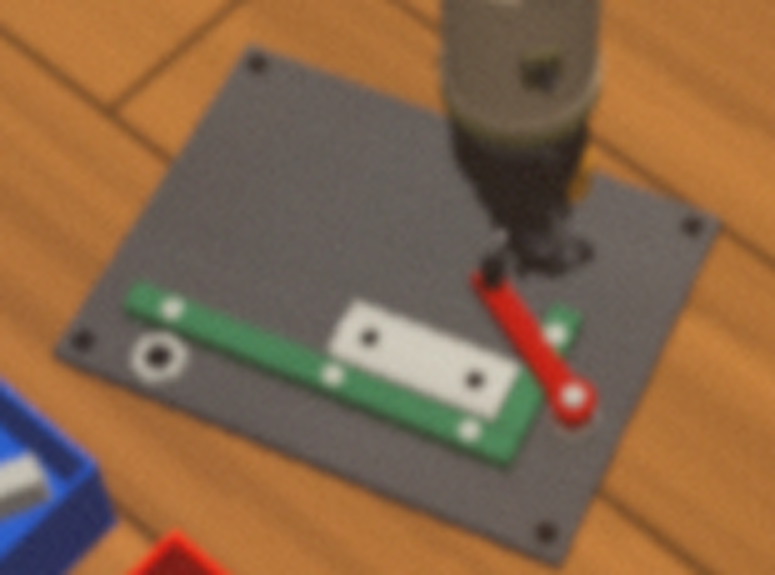

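The keeper follows the finger (pin at crop (492,268)) and the bar sits snug in the corner. I'll carry on round.

>>> {"op": "carry_out", "data": {
  "moves": [
    [1,-0.0015,0.0093,0,-0.1],
    [1,-0.0015,0.0093,0,-0.1],
    [1,-0.0015,0.0093,0,-0.1],
    [1,-0.0015,0.0093,0,-0.1],
    [1,-0.0015,0.0093,0,-0.1],
    [1,-0.001,0.0093,0,-0.1],
    [1,0,0,0,0]
  ]
}}

```text
time: 19.85
ee_pos: [0.6197, 0.0551, 0.0621]
tcp_rot: [-0.0, 0.607, 0.794, -0.0]
contact_force: [0.1, -0.7, -0.3]
grip_width: -0.0001
```

```bash
python3 st.py
```

```text
fix [0.0316 0.0522] z 0.0621 theta tool 1.546 rel pivot in tool [-0.0912 -0.0162] F [ 0.1 -0.7 -0.3] [-0.35  0.52  0.28  1.59 -0.16  1.05  1.81]
```

Now small forward steps until the keeper's stop is felt.

>>> {"op": "carry_out", "data": {
  "moves": [
    [1,0,0.002,0,0],
    [1,0,0.002,0,0]
  ]
}}

```text
time: 20.1
ee_pos: [0.6201, 0.0552, 0.0619]
tcp_rot: [-0.003, 0.608, 0.794, -0.003]
contact_force: [-20.3, -3.4, 13.8]
grip_width: -0.0
```

>>> {"op": "carry_out", "data": {
  "moves": [
    [1,0,0.002,0,0],
    [1,0,0,0,0]
  ]
}}

```text
time: 20.35
ee_pos: [0.6203, 0.0552, 0.0619]
tcp_rot: [-0.004, 0.608, 0.794, -0.004]
contact_force: [-24.0, -4.2, 16.6]
grip_width: 0.0
```

The keeper is at its stop: force jumped to 24 N with no travel. Back away and check.

>>> {"op": "carry_out", "data": {
  "moves": [
    [1,0,-0.01,0,0],
    [1,0,-0.02,0,0],
    [1,0,-0.03,0,0],
    [1,0,0,-0.05,0],
    [1,0,0,-0.05,0],
    [1,0,-0.04,-0.04,0],
    [1,0,-0.04,-0.02,0],
    [1,0,0,0,0],
    [1,0,0,0,0]
  ]
}}

```text
time: 21.48
ee_pos: [0.4908, 0.0198, 0.2223]
tcp_rot: [0.0, 0.607, 0.795, 0.001]
contact_force: [0.6, 0.3, -0.2]
grip_width: 0.0003
```

```bash
python3 - <<'E'
from h import *
c=snap('scene','scene5'); F=(.28972,np.array([.60433,-.00392]))
w=snap('wrist','wrist5'); s=env.observe(); print(s['time'],s['ee_pos'],s['contact_force'])
a=cv2.resize(c['color'][200:315,225:380,::-1],None,fx=3,fy=3,interpolation=cv2.INTER_CUBIC)
P=pix(w,np.r_[np.c_[wor(F,[[.03,-.01],[.07,-.01],[.07,.1],[.03,.1]]),[.032]*4],np.c_[wor(F,[[.05,.051],[.05,.143]]),[.08,.056]]]); print(P.round(0).tolist())
x,y=P.mean(0).astype(int); print(x,y)
x0=max(0,min(640-260,x-130));y0=max(0,min(280,y-100));print(x0,y0)
b=cv2.resize(w['color'][y0:y0+200,x0:x0+260,::-1],None,fx=3,fy=3,interpolation=cv2.INTER_CUBIC)
cv2.imwrite('pics/w5.png',b); cv2.imwrite('pics/s5.png',a)
E
```

```text
21.575 [0.49082483 0.01979673 0.22150369] [0.00660756 0.62225178 0.60913905]
[[264.0, 334.0], [267.0, 365.0], [364.0, 364.0], [364.0, 332.0], [320.0, 377.0], [408.0, 360.0]]
331 355
201 255
```

View pics/w5.png

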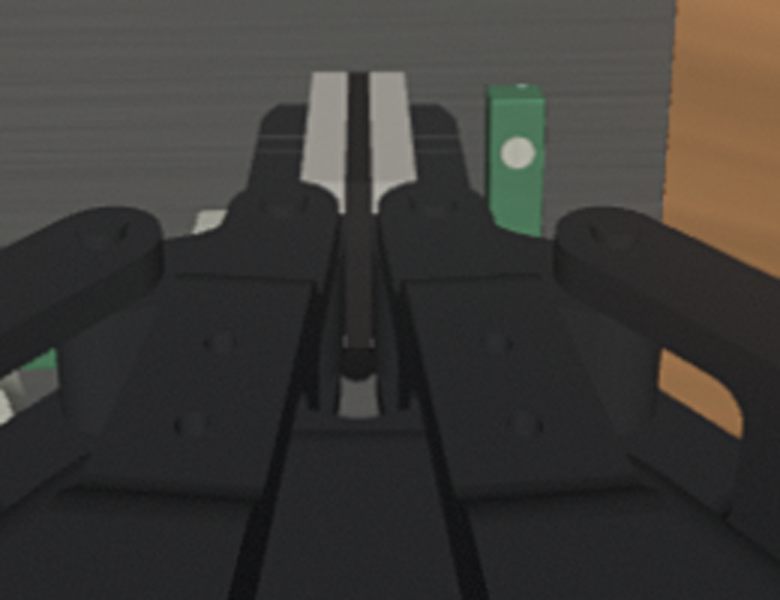

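View pics/scene5.png

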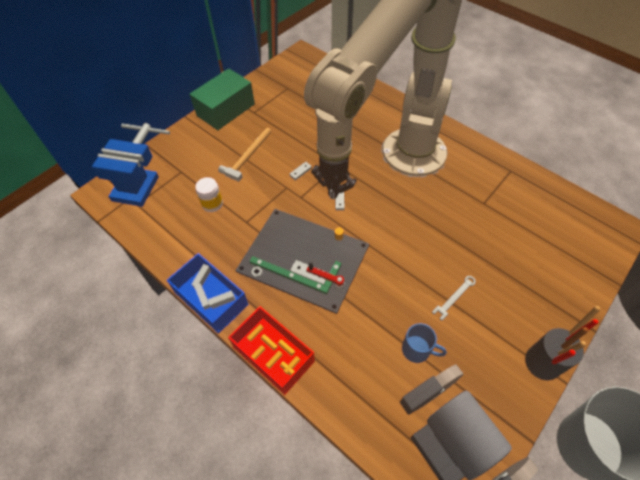

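The gripper hides the bar in the wrist view. The scene view is clear: the keeper lies over the bar near (325,274), the bystanders are in place and the arm is clear. One enlarged crop to confirm.

```bash
python3 - <<'E'
from h import *
c=load('scene5'); F=(.28972,np.array([.60433,-.00392]))
a=cv2.resize(c['color'][240:305,240:355,::-1],None,fx=7,fy=7,interpolation=cv2.INTER_CUBIC); cv2.imwrite('pics/s5.png',a)
print(((pix(c,np.r_[np.c_[wor(F,[[.03,-.01],[.07,-.01],[.03,.1]]),[.032]*3],np.c_[wor(F,[[.05,.051],[.05,.143]]),[.08,.056]]])-[240,240])*7).round(0).tolist())
E
```

```text
[[385.0, 134.0], [344.0, 208.0], [616.0, 225.0], [489.0, 166.0], [692.0, 274.0]]
```

View pics/s5.png

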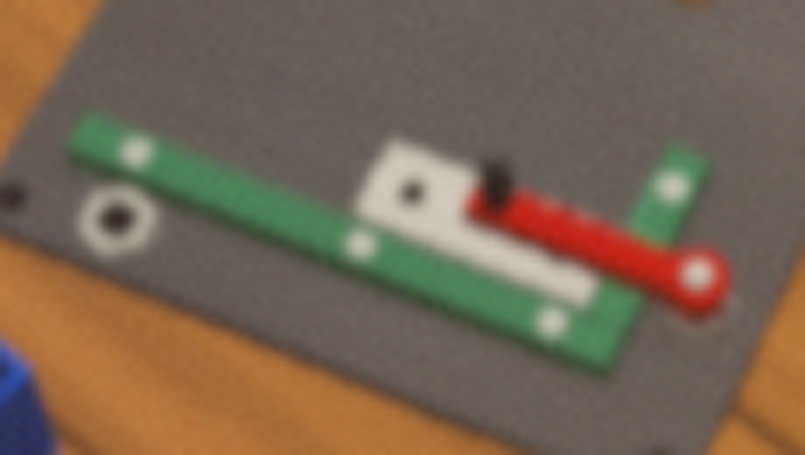

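The bar is tight in the corner. The keeper is parallel to the fence over it, with its pin near (495,175) against a predicted (489,166). Handing in.

```bash
python3 -c "
from h import *
print(env.close_job(), env.observe()['time'])"
```

```text
the job is handed in; nothing more can be done
the job is handed in; nothing more can be done
```

I pushed the bar flush against the fence and along to the end stop, then pressed it against the fence once more. After that I pushed the keeper's pin round to its stop, backed off and handed the job in at about 21.6 s.

- **Contacts:** Each of the three showed the force rising while the fingers stopped moving. It reached about 15 N at the fence, 8 N at the end stop and 29 N in all at the keeper's stop. The fingers stopped within 2 mm of where the fixture dimensions put the fence and the end stop.
- **Final scene picture:** The bar is in the corner with the keeper over it, parallel to the fence. The bystanders look unmoved, and the arm is clear with about zero force.
- **Checks that disagreed or failed:** In the last crop the bar's corner and the keeper pin lay 1 to 2 camera pixels (up to about 5 mm) from prediction. The pivot, which cannot move, was also about 1 pixel off, so I put this down to calibration and blur. The last wrist picture was no use, because the gripper hid the bar.

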